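Pack the plated resonators head to tail in the kit tray

ROBOT

A 6-joint arm with a two-finger parallel gripper is mounted at the origin on the work surface. World frame = base frame: x ahead of the robot, y to its left, z up, the work surface at z = 0. Lengths are in mm, angles in rad, forces in N, time in s.
With the tool pointing down it reaches from about 250 to 800 mm from the base axis. Payload 3.9 kg.
Tool frame: the origin (TCP) lies on the mounting face of the last link; the fingertips stand 173 mm ahead of it and the grasp point (between the pads) lies 155 mm ahead of it; z points along the fingers, y is the line along which they close (so a half turn about z gives the same grasp; the last joint's range is limited). The gripper opens to 85 mm and grips with 20 to 120 N. Pads are 22 mm wide; open, the fingers measure 114 mm over their backs; the gripper's body (76 mm by 85 mm) begins 54 mm behind the grasp point. The pads swing forward as they close: fully open they stand 13 mm farther back than shut.
Start: joints at [-1.224, 0.26, -0.138, 1.173, 0, 1.571], TCP at [178.438, -493.737, 404.704] pointing down, gripper open.
Joint ranges: [-2.78, 2.78], [-0.83, 1.72], [-1.28, 1.37], [-1.9, 2.12], [-1.57, 1.48], [-3.14, 3.14]. Speed limits (rad/s): [2.57, 2.57, 3.14, 3.14, 3.14, 3.14].

INTERFACE

Orientations are given as a unit quaternion [w, x, y, z].
In Python, from station import ctrl, hand, ik, read_camera, camera_params, order gives the robot as it stands. Calls block until the motion is done:
- ctrl.goto(position, orientation): joint-space move of the TCP to a pose.
- ctrl.move_l(position, frame=None, feed=150, guard=None): straight line of the TCP; frame=None keeps the orientation; feed is the mean speed in mm/s. With guard (N) it stops when the force on the tool has changed by that much, and returns True; else False.
- ctrl.set_joints(angles): joint-space move.
- hand.set_gripper(opening, f_grip=None): opening from 0.0 (shut) to 1.0 (fully open); f_grip is the grip in N (None keeps the last); returns when the fingers have stopped.
- ctrl.sleep(seconds).
- ik(position, orientation): joint angles nearest the present ones, or None.
- ctrl.state(): the state.
- read_camera(name): name is "scene" or "side" or "wrist"; returns the picture (400x640x3 uint8, red, green, blue); there is no depth.
- camera_params(name): a dict with "intrinsics" (3x3 intrinsics, pixels), "extrinsics" (4x4, takes a point from world to camera coordinates). Camera axes: x right, y down, z forward; pixel columns grow to the right and rows downward; lengths in mm; the calibration is good to about 2 mm. The wrist camera is an equidistant fisheye: a pixel r from the principal point sees the ray r / f radians off the axis. A picture is of the moment at which its call begins: read the wrist's pose just before it. camera_params takes no time and is no camera call; for the wrist camera it gives the pose at the moment of the call.
A pose or a line that the arm cannot do raises ctrl.IKError and nothing moves.
- order.close_job(): hands the job in; it is judged then, once.
The state is a dict: "time_s": time; "qpos": joint angles; "joint_vel": joint speeds; "tau": joint torques, N m; "ee_pos": TCP position; "eef_rot": TCP orientation; "ft_force": force on the tool from outside, world axes, zero at the start; "moment": the same for the moment, N m; "finger_gap": opening from 0.0 (shut) to 1.0 (fully open); "gripper_force": force on a finger pad.
Only numpy, scipy, OpenCV 4.12 (cv2) and the standard library are available. Lean on these libraries where they do the work, as an engineer would, in place of code of your own. Each camera call takes 0.05 s, during which the arm holds its last target. There are 200 camera calls.

TASK

Gather the four silver resonators in the blue kit tray, each standing centred on the bay of its own dot colour, just as it stands now (not turned over). Put both flange-down ones (black and green) in first and only then bring the flange-up ones (red and yellow) to the tray, so that their flanges lie over the lower ones; set each down gently, do not drop it. Leave the two copper look-alikes, the tin, the screwdriver and the filter block with the brass connectors where they are.

Things in the scene. Friction and masses are not known exactly. Their poses are not given: they have to be found in the camera images.
- res_black: Hat-shaped round part, 40 mm high: flange 56 mm across, 8 mm thick, post 26 mm across. Silver (plated), black dot on top, black ring round the post; stands flange DOWN: flange at the bottom (0-8 mm), post above (8-40 mm) with the dot (21 mm) on its end. About 0.2 kg. Origin: centre of its underside, z up.
- res_green: Hat-shaped round part, 40 mm high: flange 56 mm across, 8 mm thick, post 26 mm across. Silver (plated), green dot on top, green ring round the post; stands flange DOWN: flange at the bottom (0-8 mm), post above (8-40 mm) with the dot (21 mm) on its end. About 0.2 kg. Origin: centre of its underside, z up.
- res_red: Hat-shaped round part, 40 mm high: flange 56 mm across, 8 mm thick, post 26 mm across. Silver (plated), red dot on top, red ring round the post; stands flange UP: post at the bottom (0-32 mm), flange on top (32-40 mm) with the dot (28 mm) on its top face. About 0.2 kg. Origin: centre of its underside, z up.
- res_yellow: Hat-shaped round part, 40 mm high: flange 56 mm across, 8 mm thick, post 26 mm across. Silver (plated), yellow dot on top, yellow ring round the post; stands flange UP: post at the bottom (0-32 mm), flange on top (32-40 mm) with the dot (28 mm) on its top face. About 0.2 kg. Origin: centre of its underside, z up.
- copper_black: Hat-shaped round part, 40 mm high: flange 56 mm across, 8 mm thick, post 26 mm across. BARE COPPER (reddish brown), does not belong, black dot on top, black ring round the post; stands flange DOWN: flange at the bottom (0-8 mm), post above (8-40 mm) with the dot (21 mm) on its end. About 0.2 kg. Origin: centre of its underside, z up.
- copper_yellow: Hat-shaped round part, 40 mm high: flange 56 mm across, 8 mm thick, post 26 mm across. BARE COPPER (reddish brown), does not belong, yellow dot on top, yellow ring round the post; stands flange UP: post at the bottom (0-32 mm), flange on top (32-40 mm) with the dot (28 mm) on its top face. About 0.2 kg. Origin: centre of its underside, z up.
- tray: Fixed low blue tray, 232 (x) by 88 (y) mm; wall tops 14 mm, floor 4 mm above the bench. Origin: centre of its underside; any yaw. Bays in a row on y = 0, without partitions, each marked by a coloured floor disc and wall tabs: black x = -78, red -26, green +26, yellow +78 mm. Neighbours 52 mm apart fit only one flange down, the next flange up and over it (11 mm gap flange to post).
- filter_module: Bystander: black filter block 80 x 130 x 40 mm with eight brass connectors, 56 mm high in all, beyond the tray. Origin at the centre of its underside, its 130 mm along its y.
- tin: Bystander: small round steel tin, 56 mm across and 45 mm high, standing. Origin at the centre of its underside.
- driver: Bystander: screwdriver about 170 mm long lying on the bench, handle to its -x; origin below the middle of its length.

How it is judged (in metres and radians):
On the way, in this order (a step that is already met when the one before it is completed fails the run):
1. black and green silver resonators stand released in their bays while red and yellow are not yet in or over the tray (x of res_black in the frame of tray between -0.088 and -0.068 m and y of res_black in the frame of tray between -0.01 and 0.01 m and z of res_black in the frame of tray between 0.001 and 0.007 m and angle between each of res_black, res_green's own z axis and vertical below 0.08 rad and linear speed of each of res_black, res_green below 0.03 m/s and contact force between each of res_black, res_green and the fingers below 0.2 N and x of res_green in the frame of tray between 0.016 and 0.036 m and y of res_green in the frame of tray between -0.01 and 0.01 m and z of res_green in the frame of tray between 0.001 and 0.007 m and not (x of res_red in the frame of tray between -0.13 and 0.13 m and y of res_red in the frame of tray between -0.06 and 0.06 m) and not (x of res_yellow in the frame of tray between -0.13 and 0.13 m and y of res_yellow in the frame of tray between -0.06 and 0.06 m)), for 0.2 s.
2. red and yellow silver resonators stand released in their bays too (x of res_black in the frame of tray between -0.088 and -0.068 m and y of res_black in the frame of tray between -0.01 and 0.01 m and z of res_black in the frame of tray between 0.001 and 0.007 m and angle between each of res_black, res_red, res_green, res_yellow's own z axis and vertical below 0.08 rad and linear speed of each of res_black, res_red, res_green, res_yellow below 0.03 m/s and contact force between each of res_black, res_red, res_green, res_yellow and the fingers below 0.2 N and x of res_red in the frame of tray between -0.036 and -0.016 m and y of res_red in the frame of tray between -0.01 and 0.01 m and z of res_red in the frame of tray between 0.001 and 0.007 m and x of res_green in the frame of tray between 0.016 and 0.036 m and y of res_green in the frame of tray between -0.01 and 0.01 m and z of res_green in the frame of tray between 0.001 and 0.007 m and x of res_yellow in the frame of tray between 0.068 and 0.088 m and y of res_yellow in the frame of tray between -0.01 and 0.01 m and z of res_yellow in the frame of tray between 0.001 and 0.007 m), for 0.2 s.
At the end, for the whole second after the job is handed in: Each silver resonator stands upright (within 0.08 rad) on the tray floor in the bay of its colour, within 10 mm of the bay centre along and across the tray, released and at rest; copper parts within 15 mm and the other bystanders within 20 mm of where they started (all of step 2 and distance of each of copper_black, copper_yellow from where it was at the start of the episode below 0.015 m and distance of each of filter_module, tin, driver from where it was at the start of the episode below 0.02 m); the robot touches nothing.
It fails at once if a copper part is moved more than 15 mm (distance of any of copper_black, copper_yellow from where it was at the start of the episode above 0.015 m).
It fails at once if the tin, screwdriver or filter block is moved more than 20 mm (distance of any of filter_module, tin, driver from where it was at the start of the episode above 0.02 m).
It fails at once if a silver part is dropped or slammed into the tray (faster than 0.5 m/s within 30 mm of the bottom) ((x of res_black in the frame of tray between -0.11 and 0.11 m and y of res_black in the frame of tray between -0.04 and 0.04 m and z of res_black in the frame of tray below 0.03 m and linear speed of res_black above 0.5 m/s) or (x of res_red in the frame of tray between -0.11 and 0.11 m and y of res_red in the frame of tray between -0.04 and 0.04 m and z of res_red in the frame of tray below 0.03 m and linear speed of res_red above 0.5 m/s) or (x of res_green in the frame of tray between -0.11 and 0.11 m and y of res_green in the frame of tray between -0.04 and 0.04 m and z of res_green in the frame of tray below 0.03 m and linear speed of res_green above 0.5 m/s) or (x of res_yellow in the frame of tray between -0.11 and 0.11 m and y of res_yellow in the frame of tray between -0.04 and 0.04 m and z of res_yellow in the frame of tray below 0.03 m and linear speed of res_yellow above 0.5 m/s)).
It also fails if it takes over 112 s, if anything falls off the work surface, if the arm or the gripper's body presses on something with over 40 N, if the wrist force passes 120 N, or if a joint passes its speed limit or range.

## Working session

There is one attempt and no reset: what is moved stays moved. The work goes in short steps, each a Python script; the robot and the scene stay as the last script left them, time stands still between calls to the robot, and variables do not carry over. Pictures are saved under pics/ and viewed, at most 14 in all, crops included, and the job is handed in when it is done.

```bash
ls; mkdir -p pics; python3 - <<'E'
from station import *
import cv2
for n in("scene","side","wrist"):
    p=camera_params(n);print(n,p["intrinsics"].round(1).tolist(),p["extrinsics"].round(3).tolist())
    cv2.imwrite(f"pics/{n}0.png",read_camera(n)[:,:,::-1])
print(ctrl.state())
E
```

```text
pics
scene [[458.7, 0.0, 318.8], [0.0, 458.7, 193.3], [0.0, 0.0, 1.0]] [[0.822, 0.569, 0.006, -519.927], [0.3, -0.425, -0.854, -147.8], [-0.483, 0.704, -0.52, 1613.345], [0.0, 0.0, 0.0, 1.0]]
side [[379.9, 0.0, 323.3], [0.0, 379.9, 195.2], [0.0, 0.0, 1.0]] [[-0.782, -0.624, -0.013, 501.805], [-0.487, 0.623, -0.612, 326.307], [0.39, -0.472, -0.791, 784.423], [0.0, 0.0, 0.0, 1.0]]
wrist [[309.7, 0.0, 320.2], [0.0, 309.7, 194.1], [0.0, 0.0, 1.0]] [[0.34, -0.94, -0.003, -523.188], [-0.905, -0.328, 0.271, -36.343], [-0.256, -0.089, -0.963, 379.218], [0.0, 0.0, 0.0, 1.0]]
{'time_s': 0.15, 'qpos': array([-1.22397558e+00,  2.60583412e-01, -1.39020694e-01,  1.17268573e+00,
        2.28369371e-05,  1.57077549e+00]), 'joint_vel': array([ 0.00027047, -0.00390386,  0.00248493, -0.00112012,  0.00127545,
       -0.00048496]), 'tau': array([ 9.24644382e-05, -4.06005979e+01,  2.54166627e+01,  1.26786693e-02,
        2.37631593e-05,  1.82884116e-05]), 'ee_pos': array([ 178.37763862, -493.52343715,  404.04923251]), 'eef_rot': array([-7.37526469e-04,  9.84999991e-01,  1.72552774e-01, -1.17592109e-04]), 'ft_force': array([-0.55733582,  0.08789339, -0.20825726]), 'moment': array([-0.00736087, -0.01275829, -0.01099928]), 'gripper_force': 0.0, 'finger_gap': 0.9984332860348134}
```

View pics/scene0.png

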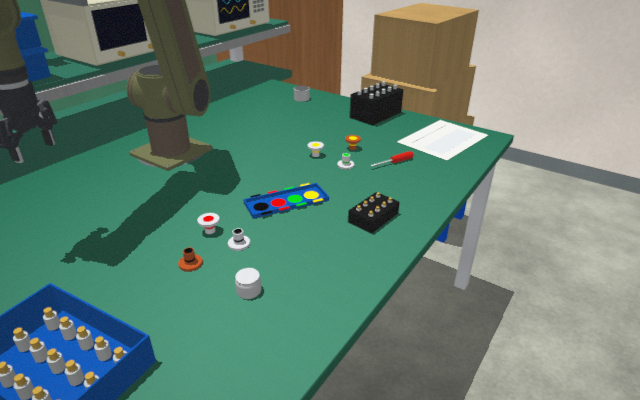

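View pics/side0.png

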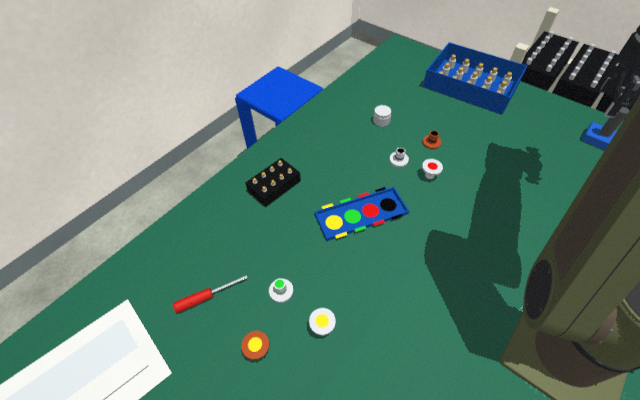

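View pics/wrist0.png

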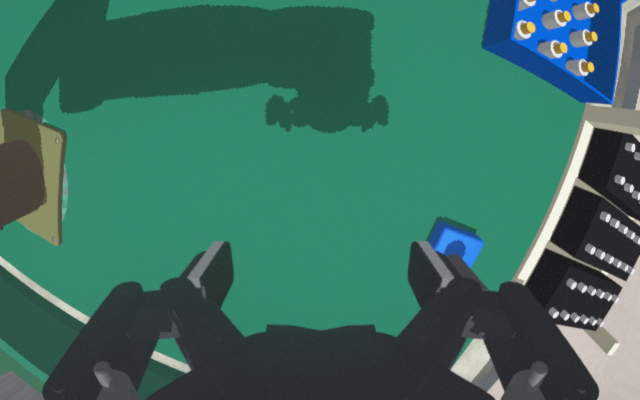

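The scene view shows the tray at (286,200), red at (208,220), black at (238,238), yellow at (316,148) and green at (346,160). The side view shows the same parts at (362,213), (432,168), (400,155), (322,321) and (281,289). The wrist sees only empty bench. Next I cast rays for rough positions.

```bash
cat > h.py <<'E'
from station import *
import numpy as np, cv2
from scipy.spatial.transform import Rotation as R
def onplane(name,p,uv,z):
    K,T=p["intrinsics"],p["extrinsics"]
    uv=np.atleast_2d(np.asarray(uv,float))
    xy=(uv-[K[0,2],K[1,2]])/[K[0,0],K[1,1]]
    if name=="wrist":
        t=np.linalg.norm(xy,axis=1,keepdims=True)
        d=np.hstack([xy/np.maximum(t,1e-9)*np.sin(t),np.cos(t)])
    else: d=np.hstack([xy,np.ones((len(xy),1))])
    d=d@T[:3,:3]; c=-T[:3,:3].T@T[:3,3]
    return c+d*((z-c[2])/d[:,2:])
def quat(yaw):  # tool down, finger-closing line (tool y) along world angle yaw
    x,y=np.array([np.sin(yaw),-np.cos(yaw),0]),np.array([np.cos(yaw),np.sin(yaw),0])
    q=R.from_matrix(np.c_[x,y,np.cross(x,y)]).as_quat()
    return q[[3,0,1,2]]
E
python3 - <<'E'
from h import *
P={n:camera_params(n) for n in("scene","side")}
D=dict(red=((208,219),(432,166),40),black=((238,231),(401,152),40),yellow=((316,146),(322,320),40),green=((346,154),(280,285),40),cb=((190,251),(433,134),40),cy=((353,139),(255,345),40),tray=((286,200),(362,214),5),tin=((248,272),(383,110),45))
for k,(a,b,z) in D.items(): print(k,onplane("scene",P["scene"],a,z)[0].round(),onplane("side",P["side"],b,z)[0].round())
for k,uv in dict(tipdrv=(247,277),hnd=(175,307),m1=(247,184),m2=(270,203),m3=(300,178),m4=(277,160)).items(): print(k,onplane("side",P["side"],uv,10 if 'r' in k or 'h' in k else 30)[0].round())
T=camera_params("wrist")["extrinsics"];s=ctrl.state()
w,x,y,z=s["eef_rot"];r=R.from_quat([x,y,z,w]);print("cam in tool",r.inv().apply(-T[:3,:3].T@T[:3,3]-s["ee_pos"]).round(1), r.as_matrix().round(2).tolist(),(T[:3,:3]@r.as_matrix()).round(2).tolist())
E
```

```text
red [ 462. -258.   40.] [ 460. -255.   40.]
black [ 562. -253.   40.] [ 555. -249.   40.]
yellow [439. 262.  40.] [430. 270.  40.]
green [555. 269.  40.] [552. 266.  40.]
cb [ 525. -376.   40.] [ 519. -370.   40.]
cy [513. 384.  40.] [504. 393.  40.]
tray [534. -26.   5.] [531. -24.   5.]
tin [ 690. -357.   45.] [ 694. -366.   45.]
tipdrv [638. 291.  10.]
hnd [712. 442.  10.]
m1 [826. 102.  30.]
m2 [732. 110.  30.]
m3 [726.  -3.  30.]
m4 [822. -14.  30.]
cam in tool [68.  -0.4 30.7] [[0.94, 0.34, -0.0], [0.34, -0.94, 0.0], [0.0, -0.0, -1.0]] [[0.0, 1.0, 0.0], [-0.96, 0.0, -0.27], [-0.27, -0.0, 0.96]]
```

```bash
python3 - <<'E'
s=open('h.py').read().replace("x,y=np.array([np.sin(yaw),-np.cos(yaw),0])","x,y=np.array([-np.sin(yaw),np.cos(yaw),0])")
s+='''
def move(xy,z,yaw): ctrl.goto([xy[0],xy[1],z],quat(yaw))
'''
open('h.py','w').write(s)
E
python3 - <<'E'
from h import *
import pickle
hand.set_gripper(1.0,40)
out={}
for n,xy in dict(rb=(485,-255),tray=(515,-25),yg=(475,267)).items():
    move(xy,350,-np.pi/2); ctrl.sleep(.3)
    p=camera_params("wrist"); im=read_camera("wrist"); out[n]=(p,im)
    cv2.imwrite(f"pics/w_{n}.png",im[:,:,::-1])
pickle.dump(out,open("w.pkl","wb"))
s=ctrl.state();print(s["time_s"],s["qpos"])
cv2.imwrite("pics/w_all.png",cv2.resize(np.vstack([np.hstack([out["rb"][1],out["yg"][1]]),np.hstack([out["tray"][1]]*2)]),(800,500),interpolation=cv2.INTER_AREA)[:,:,::-1])
E
```

```text
8.5 [ 5.12064976e-01  3.22240685e-01 -1.95441125e-01  1.05308383e+00
  4.22497309e-06 -2.62949997e+00]
```

View pics/w_all.png

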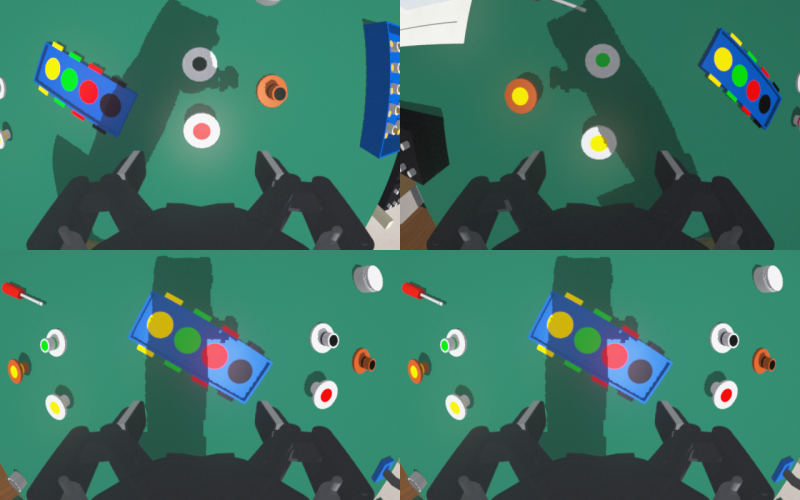

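The wrist views (montage scaled 0.625) show every part clearly. In full-size pixels, black is at (320,102), red at (322,210), green at (323,96) and yellow at (318,229). The tray discs run from yellow at (256,120) to black at (384,194). Next I measure each dot by colour and check its diameter.

```bash
cat >> h.py <<'E'
HUE=dict(red=(170,10),green=(45,75),yellow=(20,35))
def blob(im,p,seed,col,z,r=38,name="wrist"):
    """contour of colour nearest seed -> min-enclosing centre and diameter on plane z"""
    h,s,v=cv2.split(cv2.cvtColor(im,cv2.COLOR_RGB2HSV))
    if col=="black": m=(v<75)
    elif col=="silver": m=(s<60)&(v>90)
    else:
        a,b=HUE[col]; m=((h>=a)|(h<=b) if a>b else (h>=a)&(h<=b))&(s>70)
        if col=="green": m&=(s>140)
    w=np.zeros(m.shape,np.uint8); cv2.circle(w,tuple(map(int,seed)),r,1,-1)
    m=cv2.morphologyEx((m&(w>0)).astype(np.uint8),cv2.MORPH_OPEN,np.ones((3,3)))
    cs,_=cv2.findContours(m,cv2.RETR_EXTERNAL,cv2.CHAIN_APPROX_NONE)
    cs=[c for c in cs if cv2.contourArea(c)>30]
    if not cs: return None
    c=max(cs,key=cv2.contourArea)[:,0]
    q=onplane(name,p,cv2.convexHull(c)[:,0],z)[:,:2].astype(np.float32)
    (ctr,rad)=cv2.minEnclosingCircle(q); M=cv2.moments(q)
    return np.array(ctr).round(1),round(2*rad,1),np.round([M["m10"]/M["m00"],M["m01"]/M["m00"]],1),round(2*np.sqrt(M["m00"]/np.pi),1)
E
python3 - <<'E'
from h import *
import pickle
o=pickle.load(open("w.pkl","rb"))
for v,c,seed,z,r in [("rb","black",(320,102),40,25),("rb","red",(322,210),40,30),("yg","green",(323,96),40,25),("yg","yellow",(318,229),40,30),
  ("rb","silver",(320,102),8,38),("rb","silver",(322,210),40,45),("yg","silver",(323,96),8,38),("yg","silver",(318,229),40,45),
  ("tray","yellow",(256,120),4,26),("tray","green",(299,144),4,26),("tray","red",(342,170),4,26),("tray","black",(384,194),4,26)]:
    p,im=o[v]; print(v,c,blob(im,p,seed,c,z,r), im[seed[1],seed[0]])
h,s,v=cv2.split(cv2.cvtColor(o["tray"][1],cv2.COLOR_RGB2HSV))
m=((h>100)&(h<130)&(s>120)).astype(np.uint8);m[:,:180]=0;m[:,460:]=0;m[340:]=0
c=np.vstack(cv2.findContours(m,0,1)[0]);p=o["tray"][0]
for z in(14,):
    q=onplane("wrist",p,c[:,0],z)[:,:2].astype(np.float32);print(cv2.minAreaRect(q))
E
```

```text
rb black (array([ 559.2, -254.2]), 19.2, array([ 559.1, -254.1]), np.float64(18.5)) [49 56 54]
rb red (array([ 458.4, -257.2]), 26.9, array([ 458.4, -257.3]), np.float64(26.1)) [247 118 119]
yg green (array([555., 264.]), 19.8, array([555., 264.]), np.float64(19.1)) [ 26 133  41]
yg yellow (array([428.4, 269.5]), 28.2, array([428.4, 269.5]), np.float64(27.3)) [247 244  10]
rb silver (array([ 559.2, -254.1]), 56.7, array([ 559.1, -254.1]), np.float64(56.1)) [49 56 54]
rb silver (array([ 465.3, -256. ]), 70.7, array([ 464.6, -256.7]), np.float64(63.0)) [247 118 119]
yg silver (array([555. , 264.1]), 56.7, array([554.9, 264.1]), np.float64(55.8)) [ 26 133  41]
yg silver (array([429.7, 269.5]), 58.6, array([429.7, 269.6]), np.float64(57.2)) [247 244  10]
tray yellow (array([573.6,  40.1]), 44.1, array([573.6,  40.1]), np.float64(43.3)) [209 180  17]
tray green (array([547.1,  -4.2]), 43.7, array([547.2,  -4.3]), np.float64(42.4)) [ 57 163  55]
tray red (array([520.3, -49.2]), 43.1, array([520.5, -49.2]), np.float64(42.2)) [247  99 110]
tray black None [ 96  87 104]
((533.6959838867188, -26.947242736816406), (232.60983276367188, 89.6717529296875), 59.380645751953125)
```

Dot, flange, disc and tray sizes all match: 19 mm and 28 mm dots, 56.5 mm flanges, and a 232.6 x 89.7 mm tray at yaw 59.2° centred on (533.7, -26.8). I start with black and green.

```bash
cat >> h.py <<'E'
C=np.array([533.7,-26.8]); TH=np.radians(59.2); U=np.array([np.cos(TH),np.sin(TH)])
BAY=dict(black=-78,red=-26,green=26,yellow=78)
def pick(xy,g,yaw,f=50):
    """g: nominal grasp height above the part's underside"""
    move(xy,310,yaw); hand.set_gripper(1.0,f)
    if ctrl.move_l([*xy,155+g+20],feed=150): print("hit")
    if ctrl.move_l([*xy,155+g],feed=60,guard=8): print("touched early",ctrl.state()["ee_pos"])
    hand.set_gripper(0.0,f); s=ctrl.state(); print("gap mm",s["finger_gap"]*85,"F",s["gripper_force"],"z",s["ee_pos"][2])
    ctrl.move_l([*xy,310],feed=150); s=ctrl.state(); print("lifted gap",s["finger_gap"]*85,"t",s["time_s"])
def place(col,g,open_,off=(0,0)):
    xy=C+BAY[col]*U+np.array(off); move(xy,310,TH-np.pi/2)
    ctrl.move_l([*xy,155+g+4+12],feed=120); ctrl.sleep(.2)
    print("contact",ctrl.move_l([*xy,155+g+4-3],feed=15,guard=4),"z",ctrl.state()["ee_pos"][2]-155-g)
    ctrl.sleep(.2); hand.set_gripper(open_); ctrl.sleep(.2)
    ctrl.move_l([*xy,310],feed=120); print("t",ctrl.state()["time_s"])
E
python3 - <<'E'
from h import *
pick((555,264),31,np.pi/2); place("green",31,.65)
pick((559.1,-254.1),31,-np.pi/2); place("black",31,.65)
p=camera_params("wrist")
move((515,-25),350,-np.pi/2);ctrl.sleep(.3)
p=camera_params("wrist");im=read_camera("wrist");cv2.imwrite("pics/t1.png",im[:,:,::-1])
import pickle;pickle.dump((p,im),open("t1.pkl","wb"))
E
```

```text
gap mm 24.216804086458687 F 49.24915552139282 z 186.39987390232648
lifted gap 23.841653249529944 t 14.1917
contact True z 4.380949588912216
t 19.6083
gap mm 24.823186511773955 F 49.085413813591 z 186.3998958186287
lifted gap 24.61618879488629 t 23.8833
contact True z 4.37054537375144
t 28.6083
```

View pics/t1.png

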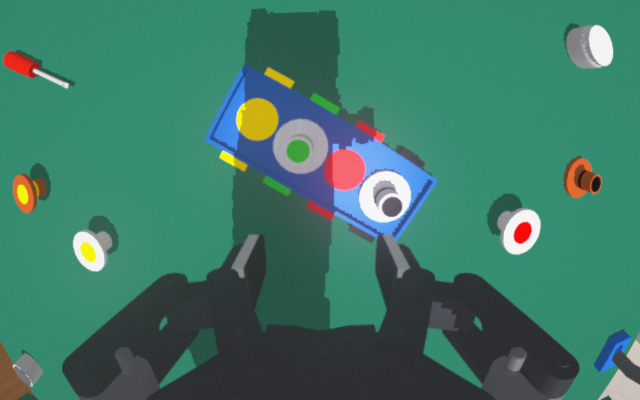

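Black (dot at 391,205) and green (dot at 298,152) are standing upright in their bays, and everything else is undisturbed. I'll measure both, then pick red and check its grip.

```bash
python3 - <<'E'
from h import *
import pickle
p,im=pickle.load(open("t1.pkl","rb"))
for c,seed,z,r in [("green",(298,152),44,18),("black",(392,206),44,14),("silver",(300,147),12,34),("silver",(385,196),12,34)]:
    b=blob(im,p,seed,c,z,r); d=b[2]-C; print(c,b,"tray",d@U,d@[-U[1],U[0]])
pick((458.4,-257.3),33,-np.pi/2)
s=ctrl.state();print(s["ft_force"],s["gripper_force"])
cv2.imwrite("pics/g1.png",read_camera("wrist")[:,:,::-1])
E
```

```text
green (array([545.7,  -4.7]), 18.9, array([545.7,  -4.7]), np.float64(18.2)) tray 25.12752810061454 1.0086285504716574Traceback (most recent call last):
  File "<stdin>", line 5, in <module>
TypeError: 'NoneType' object is not subscriptable
```

```bash
sed -i 's/v<75/v<115/' h.py; python3 - <<'E'
from h import *
import pickle
p,im=pickle.load(open("t1.pkl","rb"))
for c,seed,z,r in [("black",(392,206),44,14),("silver",(300,147),12,34),("silver",(385,196),12,34)]:
    b=blob(im,p,seed,c,z,r)
    if b: d=b[2]-C; print(c,b,"tray",d@U,d@[-U[1],U[0]])
pick((458.4,-257.3),33,-np.pi/2)
s=ctrl.state();print(s["ft_force"],s["gripper_force"])
cv2.imwrite("pics/g1.png",read_camera("wrist")[:,:,::-1])
E
```

```text
black (array([492.9, -93.1]), 18.3, array([492.8, -92.9]), np.float64(17.2)) tray -77.71980236032331 1.285426416519428
silver (array([545.7,  -4.8]), 55.8, array([545.7,  -4.7]), np.float64(55.0)) tray 25.12752810061454 1.0086285504716574
silver (array([494. , -92.4]), 57.5, array([493.7, -92.3]), np.float64(56.1)) tray -76.74358784378141 0.8195882282041964
gap mm 53.596090416677725 F 51.88854932785034 z 188.67819844483208
lifted gap 53.68374432262519 t 34.0917
[-0.562623    0.36762899 -3.11639599] 52.905113697052
```

View pics/g1.png

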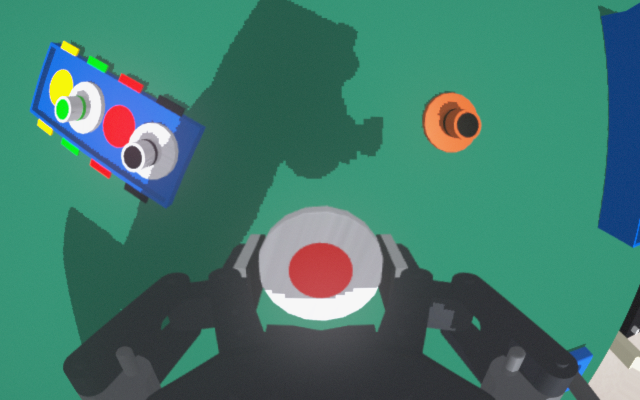

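Red is held level between the pads, with its dot at (321,270), and black and green measure within 1.3 mm of their bay centres. I'll place red, then do yellow.

```bash
python3 - <<'E'
from h import *
p=camera_params("wrist");im=read_camera("wrist")
print(ctrl.state()["ee_pos"],blob(im,p,(321,270),"red",161.5,45))
place("red",33,.85)
pick((428.4,269.5),33,np.pi/2)
p=camera_params("wrist");im=read_camera("wrist")
print(ctrl.state()["ee_pos"],blob(im,p,(321,270),"yellow",161.5,45))
cv2.imwrite("pics/g2.png",im[:,:,::-1])
E
```

```text
[ 457.87425832 -257.00631077  308.71781685] (array([ 458.1, -256.6]), 28.0, array([ 458.1, -256.6]), np.float64(27.6))
contact True z 4.659443529865484
t 38.8917
gap mm 53.869883577561694 F 51.658068895339966 z 188.658207051974
lifted gap 53.649431011437336 t 43.175
[427.83971254 269.16594965 308.74384854] (array([427.1, 269.3]), 28.1, array([427.1, 269.3]), np.float64(27.8))
```

View pics/g2.png

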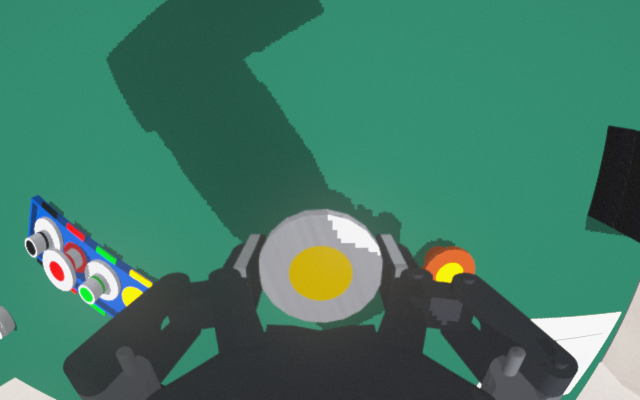

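Yellow is held level and centred (dot at 321,273), and red stands upright over its bay at (57,270). I'll place yellow, then inspect from above.

```bash
python3 - <<'E'
from h import *
place("yellow",33,.85)
move((515,-25),350,-np.pi/2);ctrl.sleep(.3)
p=camera_params("wrist");im=read_camera("wrist")
for c,seed,r in [("green",(298,152),18),("black",(392,206),14),("red",(345,177),32),("yellow",(248,124),32)]:
    b=blob(im,p,seed,c,44,r)
    if b: d=b[2]-C; print(c,b,"tray",(d@U).round(1),(d@[-U[1],U[0]]).round(1))
cv2.imwrite("pics/t2.png",im[:,:,::-1]);print(ctrl.state()["time_s"])
E
```

```text
contact True z 4.704024149112854
t 48.4833
green (array([545.6,  -4.5]), 19.2, array([545.6,  -4.4]), np.float64(18.5)) tray 25.3 1.2
black (array([492.9, -92.8]), 17.8, array([493., -93.]), np.float64(17.1)) tray -77.7 1.1
red (array([519.8, -47.8]), 27.7, array([519.7, -47.9]), np.float64(26.7)) tray -25.3 1.2
yellow (array([572.,  40.]), 28.4, array([572. ,  40.2]), np.float64(27.7)) tray 77.2 1.4
49.7083
```

View pics/t2.png

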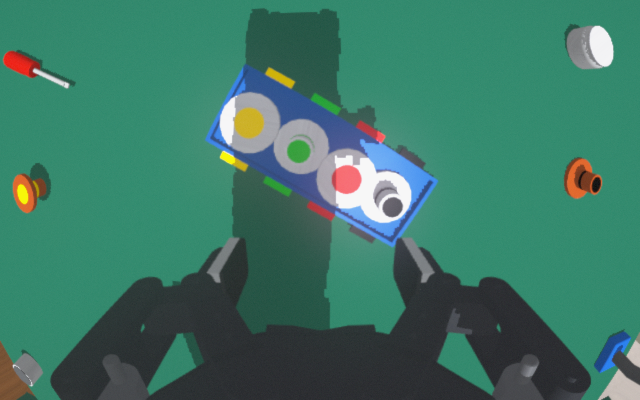

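All four resonators are upright and within 2 mm of their bay centres: yellow (248,123), green (298,152), red (346,180) and black (391,206). The bystanders in view haven't moved and the arm is clear, so I'm handing in.

```bash
python3 -c "
from station import order
print(order.close_job())"
```

```text
the job is handed in; nothing more can be done
None
```

The job is handed in at about 50 s: all four silver resonators stand in their own bays, upright and within 2 mm of centre by the last wrist picture; the verdict was not shown.

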